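Load a tube rack into the rack reader past its spring gate

ROBOT

A 6-joint arm with a two-finger parallel gripper is mounted at the origin on a cart in front of the work surface, level with it; the furniture and walls round the work are solid. World frame = base frame: x ahead of the robot, y to its left, z up, the work surface at z = 0. Lengths are in mm, angles in degrees, forces in N, time in s.
With the tool pointing down it reaches from about 300 to 850 mm from the base axis. Payload 4.2 kg.
Tool frame: the origin (TCP) lies between the finger pads; the fingertips stand 14 mm ahead of it and the grasp point (between the pads) lies 5 mm behind it (env.finger_overhang is the distance from the TCP to the fingertips, in mm); z points along the fingers, y is the line along which they close (so a half turn about z gives the same grasp; the last joint's range is limited). The gripper opens to 91 mm and grips with 3 to 60 N. Pads are 32 mm wide; open, the fingers measure 118 mm over their backs; the gripper's body (76 mm by 178 mm) begins 60 mm behind the grasp point.
Start: joints at [-77.693, 18.312, 89.639, -0, 72.044, -1.146], TCP at [133.775, -559.237, 227.976] pointing down, gripper open.
Joint ranges: [-177.97, 177.97], [-48.28, 115.42], [12.27, 149.76], [-77.06, 257.06], [2.81, 150.46], [-146.56, 146.56]. Speed limits (degrees/s): [147.25, 147.25, 180, 180, 180, 180].

INTERFACE

Orientations are given as [roll, pitch, yaw] about the fixed x, y, z axes, in that order (R = Rz(yaw) Ry(pitch) Rx(roll)).
In Python, from workcell import status, cams, env, finder gives the robot as it stands.
- The arm moves only by the tool apply_moves, never from a script. Its argument "increments" is a list of rows, each a list of 7 numbers: the opening, from -1 (shut) to 1 (fully open), then the shift along the world's x, y, z in m, then the turn, a rotation vector about the world's x, y, z in degrees. In form: [[gripper, x, y, z, ax, ay, az], ...]. A call has 1 to 5 rows; each row shifts and turns the commanded pose from where the row before left it; what a row does not reach is not made up. A row lasts 1/12 s, in which the tool goes at most 41.7 mm and 7.16 degrees, less where a joint would pass 70% of its speed; a pose out of reach is approached as far as the arm can. A call with a gripper value outside its range is refused whole. The fingers move at their own pace and stop on an object; "newtons" is the grip in N (left out, the last holds). Time passes only in rows, so rows that do not move let the fingers close. It gives the time, the measured TCP pose, the force, the opening and the grip force at its end, in the units of the state.
- status.state(): the state, without advancing time (a new reading comes with each control period).
- cams.grab_frame(name): name is "scene" or "top"; returns a dict with "color" (420x560x3 uint8, red, green, blue), "intrinsics" (3x3 intrinsics, pixels), "R" (3x3) and "t" (3): a world point X has camera coordinates R X + t. Camera axes: x right, y down, z forward; pixel columns grow to the right and rows downward; lengths in mm; the calibration is good to about 2 mm. A picture is of the moment at which its call begins. There is no depth.
- env.job_done(): hands the job in; it is judged then, once.
Trained networks look in the newest picture that a camera, given by its name, has taken for a name from the list of things; names that differ only in an ending like _2 or _b are one class to them, and where a whole thing is asked for, a point or a joint stands for the part that bears it (a point fixed in the world has none). Each returns a list of dicts, best first, with "score" (0 to 1); they miss things now and then, are a little off and sometimes report something else, mostly with a low value. They report only what shows in the picture. A call takes as long as a camera call.
- finder.boxes_of(query, camera): "rect" ([left, top, width, height] in pixels, round what is visible of it).
- finder.trace(query, camera): "pixels" (420x560 bool, what is visible of it) and "rect" ([left, top, width, height] in pixels, round what is visible of it).
The state is a dict: "time_s": time; "qpos": joint angles; "qvel": joint speeds; "effort": joint torques, N m; "ee_pos": TCP position; "ee_rot": TCP orientation; "force": force on the tool from outside, world axes, zero at the start; "torque": the same for the moment, N m; "gripper_width": finger opening in mm; "gripper_force": force on a finger pad.
Only numpy, scipy, OpenCV 4.12 (cv2) and the standard library are available. Lean on these libraries where they do the work, as an engineer would, in place of code of your own. Each camera call takes 0.05 s, during which the arm holds its last target. There are 200 camera calls.

TASK

Load the tube rack into the rack reader: press the thumb rail with one finger to hold the spring gate open and, holding it so, push the rack along the lane with the other finger until it is fully home against the reader's buffer. The open gate must not touch the rack as it passes; then let go, so that the gate springs shut behind the rack. Only push: do not grip, lift or tip the rack, leave its tubes standing in it, and do not disturb the bottles and the timer.

Things in the scene. Friction and masses are not known exactly. Their poses are not given: they have to be found in the camera images.
- reader: Fixed rack reader: aluminium lane leading to a white housing 92 high. Origin: on the bench, mid-lane, at the gate. x = push direction, z up. Lane floor z 6; walls 24 high, inner faces y +63/-63. Buffer face x 103. Three gate bearing blocks, y -67 to -77, 55 high. Shut gate arm: 4 thick (x -2 to 2), reaches in from a slot in the -y wall to y -44, z 12 to 46.
- gate (a joint): Spring gate, hinge along reader x at y -74, z 50. 0 = shut, grows as it opens; end stop 0.8 rad. From 0.5 on, the arm is wholly out of the lane; at 0.6 it hangs straight down; from 0.7 a finger reaching lower than 55 meets the bearing blocks. Pressing the thumb rail toward the lane (+y) opens it; it needs 1 to 4 N and springs shut by itself. A finger can slide along the rail while it presses.
- gate_rail (a point): Middle of the thumb rail: round bar, 8 dia, 174 long, along reader x (x -161 to 13), 22 from the hinge, joined to it by a sheet. Moves with the gate: shut, it is at reader y -88, z 67; at gate 0.5 at y -78, z 72; at gate 0.6 at y -75, z 72.
- rack: Loose pink tube rack, 0.09 kg, at the lane mouth. Origin: underside centre; its -x leads (along reader +x). Base plate 96 (x) x 120 (y) x 4; bars across it 33-35 and 64-66 above its underside. Rear bars face x +45, uprights to +46, base edge +48; front uprights x -37. Home: base against the buffer, origin at reader x 55; rear bars are then 10 past the gate.
- tube_a: Capped culture tube, 19 dia x 132, loose in the front row of the rack (rack x -17). Origin: its foot; z up along the tube. Stands in its hole with a few mm play.
- tube_b: Second such tube, in the same front row.
- tube_c: Third such tube, in the same front row.
- media_bottle: Bottle with a pale amber filling and blue cap, 56 dia x 107, on the bench behind the lane. Origin: underside centre.
- agar_bottle: Bottle with a whitish filling and blue cap, 56 dia x 107, on the bench behind the lane. Origin: underside centre.
- timer: Small white lab timer, 33x52x47, standing on the housing of the reader. Origin: underside centre.

How it is judged (in metres and radians):
On the way, in this order (a step that is already met when the one before it is completed fails the run):
1. a finger holds the gate open while the rack is still short of it (value of joint gate above 0.4 rad and contact force between the fingers and gate above 0.3 N and x of rack in the frame of reader below -0.035 m), for 0.1 s.
2. the rack is half-way past the gate, which the finger still holds open (value of joint gate above 0.4 rad and contact force between the fingers and gate above 0.3 N and x of rack in the frame of reader between -0.01 and 0.035 m), for 0.1 s.
At the end, for the whole second after the job is handed in: The rack stands flat on the lane floor, within 3.5 mm of fully home against the buffer and at rest, the gate has sprung shut behind it (joint under 0.08 rad), and the three tubes still stand in the rack (within 14 degrees of upright) (x of rack in the frame of reader above 0.0515 m and z of rack in the frame of reader below 0.01 m and angle between rack's own z axis and vertical below 0.05 rad and value of joint gate below 0.08 rad and linear speed of rack below 0.01 m/s and angle between each of tube_a, tube_b, tube_c's own z axis and vertical below 0.25 rad and horizontal distance between each of tube_a, tube_b, tube_c and rack below 0.06 m); the robot touches nothing.
It fails at once if the rack is lifted (more than 8 mm) or tipped (more than 11 degrees) (z of rack in the frame of reader above 0.014 m or angle between rack's own z axis and vertical above 0.2 rad).
It fails at once if the gate touches the rack (over 1 N): rack pushed into the shut gate, or gate let go on it (contact force between gate and rack above 1 N).
It fails at once if a tube is pulled out of the rack (z of any of tube_a, tube_b, tube_c in the frame of rack above 0.03 m).
It fails at once if a bottle or the timer is shifted by more than 20 mm (distance of any of media_bottle, agar_bottle, timer from where it was at the start of the episode above 0.02 m).
It also fails if it takes over 38 s, if anything falls off the work surface, if the arm or the gripper's body presses on something with over 40 N, if the wrist force passes 120 N, or if a joint passes its speed limit or range.

## Working session

There is one attempt and no reset: what is moved stays moved. The work goes in short steps, Python scripts to look and compute and a tool call to move; the robot and the scene stay as the last step left them, time stands still between calls to the robot, and variables do not carry over. Pictures are saved under pics/ and viewed, at most 10 in all, crops included, and the job is handed in when it is done.

Besides the shell and the picture viewer there is one more tool, called after "Call:" in YAML: its name, and indented under it one key for each argument. apply_moves: Moves the arm, as the interface text tells. Its arguments: {"type":"object","properties":{"increments":{"type":"array","items":{"type":"array","items":{"type":"number"}}},"newtons":{"type":"number"}},"required":["increments"]}

```bash
mkdir -p pics
cat > h.py <<'E'
import numpy as np,cv2
from workcell import status,cams,env,finder
def save(f,n): cv2.imwrite('pics/'+n,f['color'][:,:,::-1])
def proj(f,X):
    X=np.atleast_2d(X).astype(float); c=X@np.array(f['R']).T+np.array(f['t']); p=c@np.array(f['intrinsics']).T; return p[:,:2]/p[:,2:]
def ray(f,uv,z):
    R=np.array(f['R']);t=np.array(f['t']);K=np.array(f['intrinsics'])
    o=-R.T@t; d=R.T@np.linalg.inv(K)@np.array([uv[0],uv[1],1.]); return o+d*(z-o[2])/d[2]
E
python3 - <<'E'
from h import *
for n in ('scene','top'):
    f=cams.grab_frame(n); save(f,n+'1.png'); R=np.array(f['R']); print(n,-R.T@np.array(f['t']),R.round(3).tolist(),np.array(f['intrinsics']).tolist())
    for q in ('reader','gate','rack','tube_a','media_bottle','agar_bottle','timer'):
        print(q,[(np.round(b['rect']).tolist(),round(b['score'],2)) for b in finder.boxes_of(q,n)][:4])
print(status.state())
E
```

```text
scene [-107.52578488  709.85928364  650.40780286] [[-0.804, -0.594, 0.003], [-0.253, 0.337, -0.907], [0.538, -0.73, -0.421]] [[538.2003152884419, 0.0, 273.40305136361235], [0.0, 538.2003152884419, 208.32898471438264], [0.0, 0.0, 1.0]]
reader [([246.0, 194.0, 134.0, 104.0], 0.93)]
gate [([304.0, 240.0, 51.0, 41.0], 0.56)]
rack [([271.0, 227.0, 60.0, 55.0], 0.58)]
tube_a [([212.0, 202.0, 22.0, 41.0], 0.71), ([303.0, 208.0, 9.0, 36.0], 0.67), ([318.0, 213.0, 8.0, 43.0], 0.57), ([294.0, 205.0, 11.0, 37.0], 0.54)]
media_bottle [([163.0, 205.0, 24.0, 25.0], 0.76), ([305.0, 241.0, 51.0, 39.0], 0.4)]
agar_bottle [([211.0, 202.0, 22.0, 40.0], 0.66)]
timer [([342.0, 180.0, 17.0, 28.0], 0.88), ([212.0, 201.0, 23.0, 38.0], 0.57), ([318.0, 210.0, 7.0, 44.0], 0.21)]
top [ 420.47279522 -240.86032571 1089.52176642] [[0.001, -1.0, -0.017], [-0.982, 0.003, -0.189], [0.189, 0.017, -0.982]] [[511.49359038922717, 0.0, 281.2677942837097], [0.0, 511.49359038922717, 210.45167687750262], [0.0, 0.0, 1.0]]
reader [([217.0, 239.0, 168.0, 87.0], 0.81)]
gate [([217.0, 304.0, 86.0, 23.0], 0.69)]
rack [([243.0, 249
[... 222 characters left out ...]
, 36.0, 17.0], 0.81)]
{'time_s': 0.8, 'qpos': array([-7.76922123e+01,  1.83094635e+01,  8.96390849e+01,  7.61830417e-04,
        7.20431157e+01, -1.14759683e+00]), 'qvel': array([-0.07084486,  0.02730871,  0.04402284,  0.01210385, -0.06537037,
       -0.01025449]), 'effort': array([ 1.92131512e-05, -4.12297654e+01, -2.32216913e+01,  7.29420315e-02,
        3.76017240e-02,  7.72325052e-06]), 'ee_pos': array([ 133.78734215, -559.23534341,  227.99979802]), 'ee_rot': array([ 1.79991651e+02, -5.57657805e-04,  1.34551497e+01]), 'force': array([ 0.24573968, -0.35733299, -0.28105719]), 'torque': array([ 0.02274355,  0.04733267, -0.00197189]), 'gripper_force': 0.0, 'gripper_width': 91.47733928323667}
```

View pics/scene1.png

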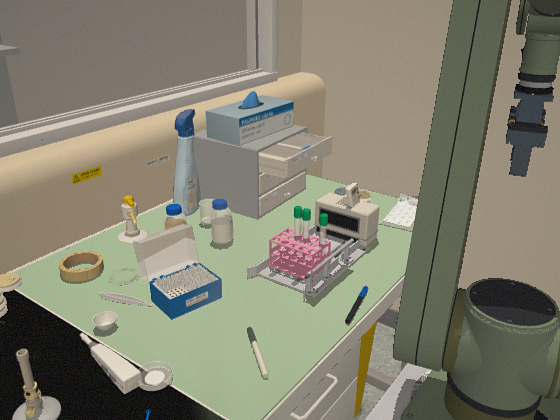

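View pics/top1.png

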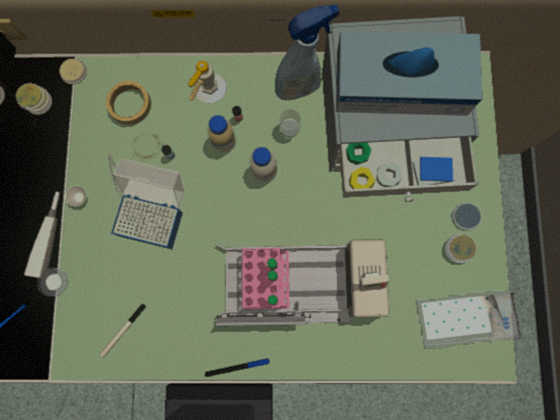

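The scene view shows the rack at the lane mouth (~300,252), and the top view shows the lane running right toward the housing (~367,278), with the gate rail on the robot side (217–303, 320). Next I zoom in.

Run:
```python
from h import *
f=cams.grab_frame('top'); cv2.imwrite('pics/t2.png',cv2.resize(f['color'][232:332,205:395,::-1],None,fx=4.2,fy=4.2,interpolation=cv2.INTER_CUBIC)[:, :798])
```

```text
(no output)
```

View pics/t2.png

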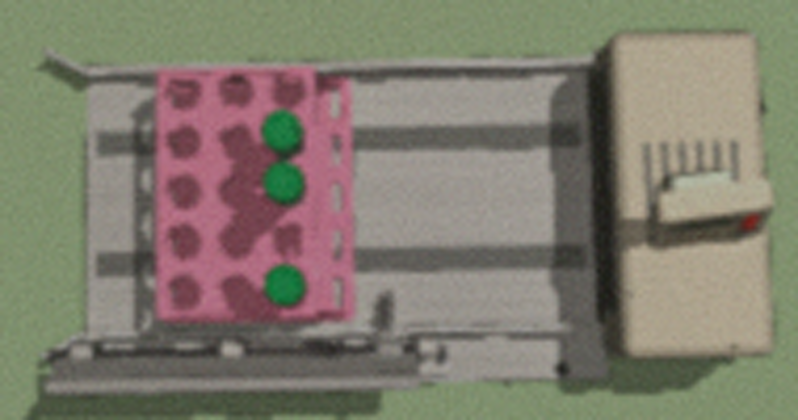

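Run:
```python
from h import *
f=cams.grab_frame('top'); s=lambda u,v:(205+(u+.5)/4.2-.5,232+(v+.5)/4.2-.5)
for n,u,v,z in [('railL',45,385,67),('railR',417,381,67),('+yL',90,74,24),('+yR',590,66,24),('-yL',90,337,24),('-yR',560,328,24),('rack back top L-up',158,71,66),('rack back L-dn',157,318,66),('front R-up',316,68,66),('front bot R',354,200,4+6),('base back',138,200,10),('housing nearR',610,45,92),('housTL',625,352,92)]:
    print(n,ray(f,s(u,v),z).round(1))
f=cams.grab_frame('scene'); cv2.imwrite('pics/s2.png',cv2.resize(f['color'][170:305,235:395,::-1],None,fx=4.4,fy=4.4,interpolation=cv2.INTER_CUBIC))
```

```text
railL [392.8 -94.   67. ]
railR [ 394.8 -267.3   67. ]
+yL [ 543.2 -106.5   24. ]
+yR [ 546.9 -355.5   24. ]
-yL [ 414.5 -109.2   24. ]
-yR [ 419. -338.   24.]
rack back top L-up [ 539.8 -144.4   66. ]
rack back L-dn [ 423.5 -145.7   66. ]
front R-up [ 541.1 -220.1   66. ]
front bot R [ 481.6 -238.    10. ]
base back [ 481.6 -130.1   10. ]
housing nearR [ 548.6 -357.7   92. ]
housTL [ 408.4 -361.1   92. ]
```

View pics/s2.png

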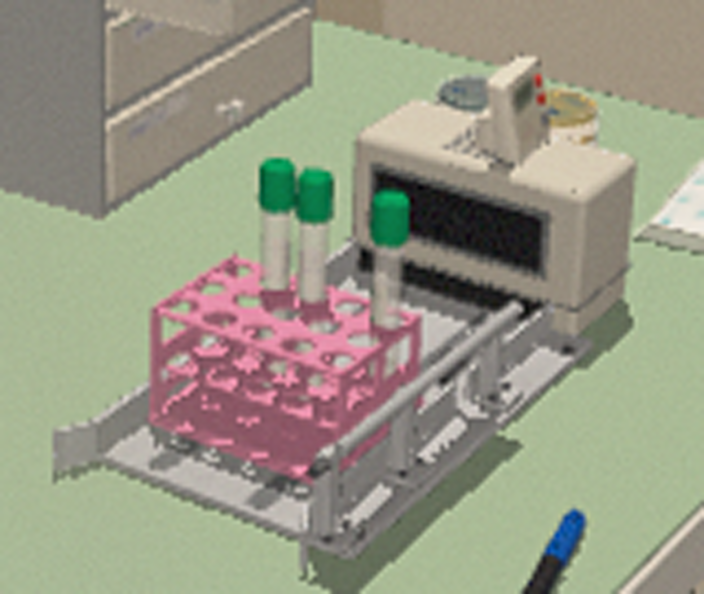

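Call:
apply_moves:
  increments:
    - [1, 0.0195, 0.03, 0, 0, 0, 5.16]
    - [1, 0.0195, 0.03, 0, 0, 0, 5.16]
    - [1, 0.0195, 0.03, 0, 0, 0, 5.16]
    - [1, 0.0195, 0.03, 0, 0, 0, 5.16]
    - [1, 0.0195, 0.03, 0, 0, 0, 5.16]

```text
time_s: 1.37
ee_pos: [231.8, -407.8, 228.0]
ee_rot: [180.0, -0.0, 39.5]
force: [1.4, 0.5, 0.8]
gripper_width: 91.2
gripper_force: 0.0
```

Call:
apply_moves:
  increments:
    - [1, 0.0195, 0.03, 0, 0, 0, 5.16]
    - [1, 0.0195, 0.03, 0, 0, 0, 5.16]
    - [1, 0.0195, 0.03, 0, 0, 0, 5.16]
    - [1, 0.0195, 0.03, 0, 0, 0, 5.16]
    - [1, 0.0195, 0.03, 0, 0, 0, 5.16]

```text
time_s: 1.78
ee_pos: [329.3, -257.7, 228.2]
ee_rot: [180.0, 0.0, 65.3]
force: [0.5, -0.2, 0.5]
gripper_width: 91.3
gripper_force: 0.0
```

Call:
apply_moves:
  increments:
    - [1, 0.0195, 0.03, 0, 0, 0, 5.16]
    - [1, 0.0195, 0.03, 0, 0, 0, 5.16]
    - [1, 0.0195, 0.03, 0, 0, 0, 5.16]
    - [1, 0.0195, 0.03, 0, 0, 0, 5.16]
    - [1, 0, 0, 0, 0, 0, 0]

```text
time_s: 2.2
ee_pos: [409.5, -134.9, 228.2]
ee_rot: [179.9, -0.1, 86.2]
force: [0.4, -0.9, -0.1]
gripper_width: 91.3
gripper_force: 0.0
```

Call:
apply_moves:
  increments:
    - [1, 0.017, 0.025, 0, 0, 0, 4.7]
    - [1, 0, 0, -0.03, 0, 0, 0]
    - [1, 0, 0, -0.03, 0, 0, 0]
    - [1, 0, 0, -0.02, 0, 0, 0]
    - [1, 0, 0, 0, 0, 0, 0]

```text
time_s: 2.62
ee_pos: [420.7, -113.7, 144.5]
ee_rot: [-179.5, -0.1, 90.4]
force: [-0.7, -0.3, 0.1]
gripper_width: 91.1
gripper_force: 0.0
```

Run:
```python
from h import *
f=cams.grab_frame('top'); cv2.imwrite('pics/t3.png',cv2.resize(f['color'][200:340,170:330,::-1],None,fx=4,fy=4,interpolation=cv2.INTER_CUBIC))
s=status.state(); print(s['ee_pos'],s['ee_rot'],s['force'],s['qpos'])
```

```text
[ 422.28240335 -114.19057619  146.65013132] [-1.79750804e+02 -6.63167434e-02  9.03586572e+01] [-0.09216152  0.92464858  0.23343413] [-1.66311177e+01  1.04252887e+01  1.13565438e+02 -1.12949555e-02
  5.62669717e+01 -1.69836257e+01]
```

View pics/t3.png

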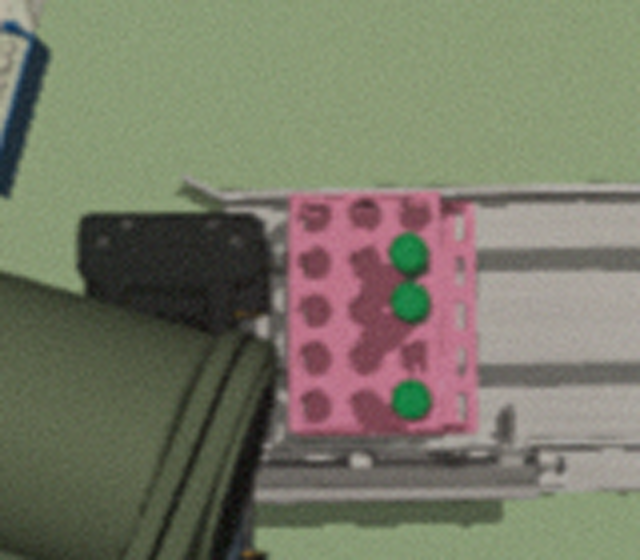

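Call:
apply_moves:
  increments:
    - [1, 0, 0, -0.03, 0, 0, 0.5]
    - [1, 0, 0, -0.03, 0, 0, 0]
    - [1, 0, 0, -0.03, 0, 0, 0]
    - [1, 0, 0, -0.012, 0, 0, 0]
    - [1, 0, 0, 0, 0, 0, 0]

```text
time_s: 3.08
ee_pos: [423.1, -114.5, 45.0]
ee_rot: [-179.8, -0.0, 90.8]
force: [0.5, -1.2, 0.0]
gripper_width: 91.3
gripper_force: 0.0
```

Call:
apply_moves:
  increments:
    - [1, 0, 0, 0, 0, 0, 0]
    - [1, 0.004, 0, 0, 0, 0, 0]
    - [1, 0.002, 0, 0, 0, 0, 0]
    - [1, 0, 0, 0, 0, 0, 0]
    - [1, 0, 0, 0, 0, 0, 0]

```text
time_s: 3.5
ee_pos: [430.7, -114.5, 47.0]
ee_rot: [179.9, 0.0, 90.9]
force: [0.1, 0.2, -0.9]
gripper_width: 91.4
gripper_force: 0.0
```

Run:
```python
from h import *
for n in ('scene',):
    f=cams.grab_frame(n); cv2.imwrite('pics/s4.png',cv2.resize(f['color'][190:310,225:385,::-1],None,fx=5,fy=5,interpolation=cv2.INTER_CUBIC))
s=status.state(); print(s['ee_pos'],s['ee_rot'],s['force'],s['gripper_width'])
```

```text
[ 430.30164241 -114.3579556    46.68726585] [1.79910647e+02 2.77111823e-02 9.08983151e+01] [0.17247238 0.08015958 1.00838628] 91.07055104167263
```

View pics/s4.png

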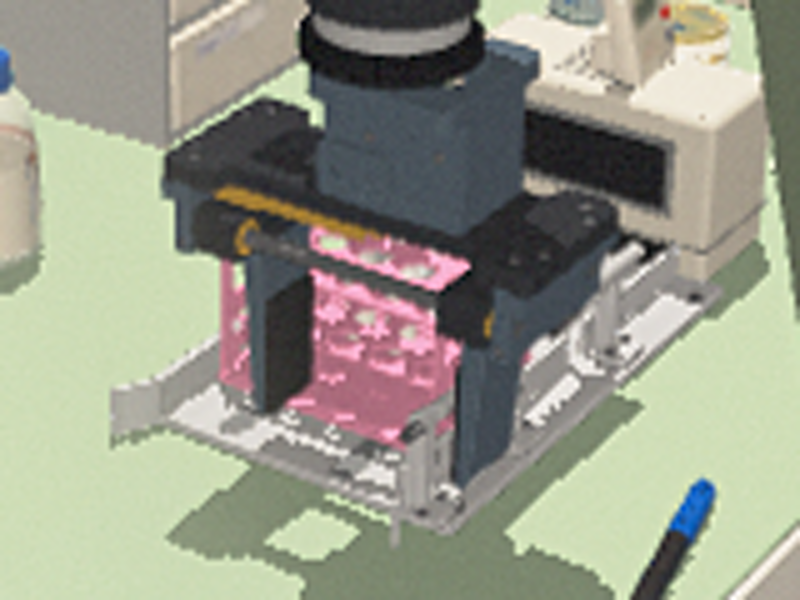

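The fingers straddle the rail: the outer one is at ~(485,400), outside it, and the inner one at ~(285,340), behind the rack. Now I press gradually.

Call:
apply_moves:
  increments:
    - [1, 0.003, 0, 0, 0, 0, 0]
    - [1, 0, 0, 0, 0, 0, 0]
    - [1, 0, 0, 0, 0, 0, 0]

```text
time_s: 3.8
ee_pos: [432.9, -114.2, 46.0]
ee_rot: [180.0, 0.0, 90.9]
force: [0.5, 0.9, 0.2]
gripper_width: 91.2
gripper_force: 0.0
```

Call:
apply_moves:
  increments:
    - [1, 0.002, 0, 0, 0, 0, 0]
    - [1, 0, 0, 0, 0, 0, 0]
    - [1, 0, 0, 0, 0, 0, 0]

```text
time_s: 4.05
ee_pos: [433.4, -114.1, 45.7]
ee_rot: [-179.8, -0.0, 90.9]
force: [-4.8, -1.2, 3.9]
gripper_width: 91.2
gripper_force: 2.3
```

Call:
apply_moves:
  increments:
    - [1, 0.002, 0, 0, 0, 0, 0]
    - [1, 0, 0, 0, 0, 0, 0]
    - [1, 0, 0, 0, 0, 0, 0]

```text
time_s: 4.3
ee_pos: [436.6, -114.1, 45.9]
ee_rot: [-180.0, -0.0, 90.9]
force: [-3.0, 0.9, 2.0]
gripper_width: 91.2
gripper_force: 1.5
```

Call:
apply_moves:
  increments:
    - [1, 0.002, 0, 0, 0, 0, 0]
    - [1, 0, 0, 0, 0, 0, 0]
    - [1, 0, 0, 0, 0, 0, 0]

```text
time_s: 4.55
ee_pos: [439.3, -114.2, 46.0]
ee_rot: [179.9, 0.0, 90.9]
force: [-2.8, 1.6, 1.5]
gripper_width: 91.3
gripper_force: 1.1
```

Call:
apply_moves:
  increments:
    - [1, 0.003, 0, 0, 0, 0, 0]
    - [1, 0.002, 0, 0, 0, 0, 0]
    - [1, 0, 0, 0, 0, 0, 0]
    - [1, 0, 0, 0, 0, 0, 0]

```text
time_s: 4.88
ee_pos: [444.3, -114.3, 46.0]
ee_rot: [179.9, 0.0, 90.9]
force: [-2.9, -0.1, -0.0]
gripper_width: 91.1
gripper_force: 0.9
```

Call:
apply_moves:
  increments:
    - [1, 0.002, 0, 0, 0, 0, 0]
    - [1, 0, 0, 0, 0, 0, 0]
    - [1, 0, 0, 0, 0, 0, 0]

```text
time_s: 5.13
ee_pos: [446.0, -114.3, 46.0]
ee_rot: [180.0, 0.0, 90.9]
force: [-1.6, 0.4, -0.2]
gripper_width: 91.3
gripper_force: 1.0
```

Run:
```python
from h import *
f=cams.grab_frame('scene'); a=f['color'][190:310,225:385,::-1]
f2=cams.grab_frame('top'); b=f2['color'][220:340,210:330,::-1]
z=lambda i:cv2.resize(i,None,fx=5,fy=5,interpolation=cv2.INTER_CUBIC)
cv2.imwrite('pics/s5.png',z(a)); cv2.imwrite('pics/t5.png',z(b))
s=status.state(); print(s['ee_pos'],s['force'],s['gripper_force'])
```

```text
[ 445.82110389 -114.27232448   45.94298092] [-1.85779879 -0.23961816  0.28866615] 0.9603501856327057
```

View pics/t5.png

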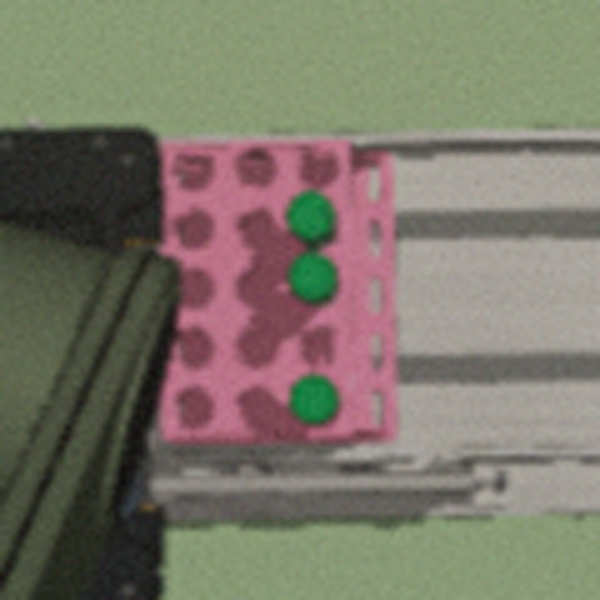

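The gate arm no longer shows in the lane (it was near (435,430)), and the rail sits inward at ~row 487, so the gate is open. Now I push.

Call:
apply_moves:
  increments:
    - [1, 0, -0.003, 0, 0, 0, 0]
    - [1, 0, -0.003, 0, 0, 0, 0]
    - [1, 0.0001, -0.003, 0, 0, 0, 0]
    - [1, 0, -0.002, 0, 0, 0, 0]
    - [1, 0.0001, -0.002, 0, 0, 0, 0]

```text
time_s: 5.65
ee_pos: [445.9, -127.5, 45.9]
ee_rot: [180.0, -0.0, 90.9]
force: [-2.1, 2.1, -0.1]
gripper_width: 91.2
gripper_force: 0.9
```

Call:
apply_moves:
  increments:
    - [1, 0, -0.002, 0, 0, 0, 0]
    - [1, 0, -0.002, 0, 0, 0, 0]
    - [1, 0.0001, -0.002, 0, 0, 0, 0]
    - [1, 0, -0.002, 0, 0, 0, 0]
    - [1, 0.0001, -0.002, 0, 0, 0, 0]

```text
time_s: 6.07
ee_pos: [446.1, -137.4, 45.9]
ee_rot: [-180.0, -0.0, 90.9]
force: [-1.0, 2.1, -0.2]
gripper_width: 91.4
gripper_force: 1.3
```

Call:
apply_moves:
  increments:
    - [1, 0, -0.002, 0, 0, 0, 0]
    - [1, 0, -0.002, 0, 0, 0, 0]
    - [1, 0.0001, -0.002, 0, 0, 0, 0]
    - [1, 0, -0.002, 0, 0, 0, 0]
    - [1, 0.0001, -0.002, 0, 0, 0, 0]

```text
time_s: 6.48
ee_pos: [446.4, -147.4, 46.0]
ee_rot: [180.0, -0.0, 90.9]
force: [-2.0, 2.6, -0.6]
gripper_width: 91.2
gripper_force: 1.3
```

Run:
```python
from h import *
f2=cams.grab_frame('top'); b=f2['color'][220:340,210:350,::-1]
z=lambda i:cv2.resize(i,None,fx=5,fy=5,interpolation=cv2.INTER_CUBIC)
cv2.imwrite('pics/t6.png',z(b))
s=status.state(); print(s['ee_pos'],s['force'],s['gripper_force'])
```

```text
[ 446.45767884 -147.7372291    45.99415148] [-1.5611157   0.92373618 -0.34392582] 1.0616008169017732
```

View pics/t6.png

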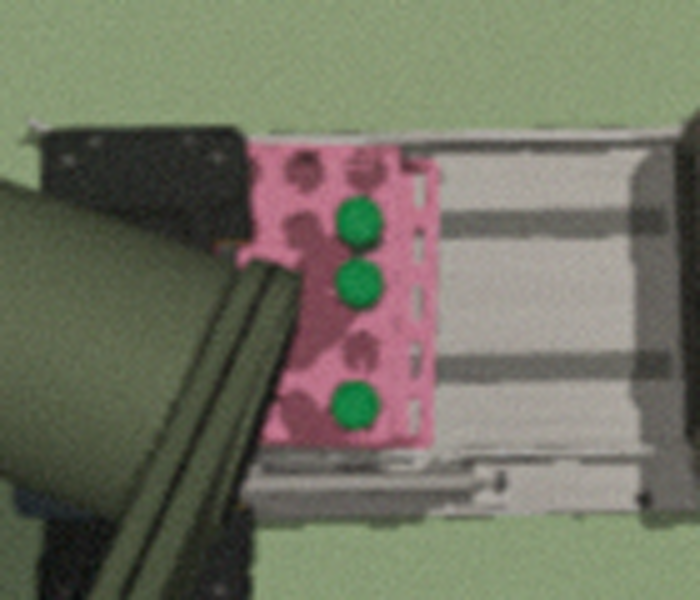

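Rack front edge at ~435 px and the gate is still open; the tubes stand. Continuing.

Call:
apply_moves:
  increments:
    - [1, 0, -0.003, 0, 0, 0, 0]
    - [1, 0.0001, -0.003, 0, 0, 0, 0]
    - [1, 0, -0.003, 0, 0, 0, 0]
    - [1, 0.0001, -0.003, 0, 0, 0, 0]
    - [1, 0, -0.003, 0, 0, 0, 0]

```text
time_s: 6.95
ee_pos: [446.9, -161.3, 46.2]
ee_rot: [180.0, -0.1, 90.9]
force: [0.5, 17.4, 6.3]
gripper_width: 91.0
gripper_force: 9.0
```

Call:
apply_moves:
  increments:
    - [1, 0, -0.003, 0, 0, 0, 0]
    - [1, 0.0001, -0.003, 0, 0, 0, 0]
    - [1, 0, -0.003, 0, 0, 0, 0]
    - [1, 0.0001, -0.003, 0, 0, 0, 0]
    - [1, 0, -0.003, 0, 0, 0, 0]

```text
time_s: 7.37
ee_pos: [447.3, -166.4, 47.9]
ee_rot: [180.0, -1.1, 90.9]
force: [5.2, 64.0, 31.6]
gripper_width: 91.3
gripper_force: 33.3
```

Call:
apply_moves:
  increments:
    - [1, 0, -0.003, 0, 0, 0, 0]
    - [1, 0.0001, -0.003, 0, 0, 0, 0]
    - [1, 0, -0.003, 0, 0, 0, 0]
    - [1, 0.0001, -0.003, 0, 0, 0, 0]
    - [1, 0, -0.003, 0, 0, 0, 0]

```text
time_s: 7.78
ee_pos: [447.0, -193.0, 45.9]
ee_rot: [180.0, 0.0, 90.9]
force: [-1.8, 2.2, 0.9]
gripper_width: 91.2
gripper_force: 1.6
```

Run:
```python
from h import *
f2=cams.grab_frame('top'); b=f2['color'][220:340,230:370,::-1]
cv2.imwrite('pics/t7.png',cv2.resize(b,None,fx=5,fy=5,interpolation=cv2.INTER_CUBIC))
s=status.state(); print(s['ee_pos'],s['force'],s['gripper_force'])
```

```text
[ 447.009483   -193.49504908   45.89755632] [-1.17863948  1.29745659  1.07228875] 1.4340647589415312
```

View pics/t7.png

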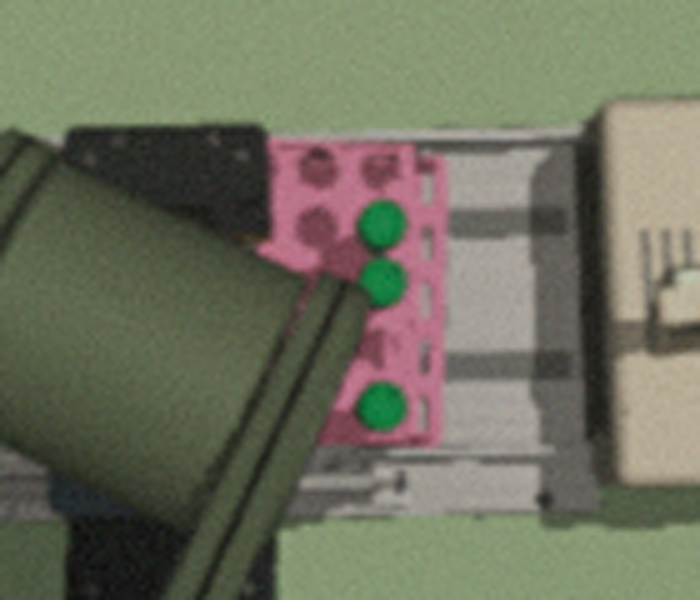

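The tubes are still standing and the rack is straight (front edge ~443 px). There was a transient snag at the middle bearing block, so I'll back off 3 mm and lift the fingertips above 55 mm to clear the blocks while keeping the rail pressed.

Call:
apply_moves:
  increments:
    - [1, 0, 0.003, 0, 0, 0, 0]
    - [1, 0, 0, 0, 0, 0, 0]
    - [1, 0, 0, 0.004, 0, 0, 0]
    - [1, 0, 0, 0.004, 0, 0, 0]
    - [1, 0, 0, 0.004, 0, 0, 0]

```text
time_s: 8.25
ee_pos: [446.9, -189.2, 58.3]
ee_rot: [-180.0, -0.0, 90.9]
force: [-2.0, 0.0, -1.7]
gripper_width: 91.3
gripper_force: 0.8
```

Call:
apply_moves:
  increments:
    - [1, 0, 0, 0.004, 0, 0, 0]
    - [1, 0, 0, 0.004, 0, 0, 0]
    - [1, 0, 0, 0.004, 0, 0, 0]
    - [1, 0, 0, 0.001, 0, 0, 0]
    - [1, 0, 0, 0, 0, 0, 0]

```text
time_s: 8.67
ee_pos: [447.2, -189.3, 71.6]
ee_rot: [180.0, 0.0, 90.9]
force: [-1.3, -0.2, 2.0]
gripper_width: 91.3
gripper_force: 1.0
```

Call:
apply_moves:
  increments:
    - [1, 0, -0.001, 0, 0, 0, 0]
    - [1, 0, -0.002, 0, 0, 0, 0]
    - [1, 0, -0.002, 0, 0, 0, 0]
    - [1, 0.0001, -0.002, 0, 0, 0, 0]
    - [1, 0, -0.002, 0, 0, 0, 0]

```text
time_s: 9.08
ee_pos: [446.9, -198.2, 70.8]
ee_rot: [-180.0, -0.0, 90.9]
force: [-0.5, 1.7, -0.0]
gripper_width: 91.5
gripper_force: 1.4
```

Run:
```python
from h import *
f=cams.grab_frame('top')
print([b['rect'] for b in finder.boxes_of('rack','top')][:1])
m=cv2.inRange(f['color'],(120,50,80),(255,150,180)); m=finder.trace('rack','top')[0]['pixels']
for r in (258,290,305): c=np.where(m[r])[0]; print(r,c.min(),c.max())
s=status.state(); print(s['ee_pos'],s['ee_rot'],s['force'],s['torque'],s['gripper_force'])
```

```text
[[284.0, 247.3, 36.9, 65.9]]
258 287 321
290 307 320
305 300 319
[ 447.01261408 -198.54342201   70.81842334] [-1.79992685e+02  1.36159070e-02  9.08900381e+01] [-1.85811859  0.65454965 -0.10403585] [0.11988436 0.23045644 0.0786149 ] 1.0863017896190286
```

Call:
apply_moves:
  increments:
    - [1, 0, -0.002, 0, 0, 0, 0]
    - [1, 0, -0.002, 0, 0, 0, 0]
    - [1, 0, -0.002, 0, 0, 0, 0]
    - [1, 0.0001, -0.002, 0, 0, 0, 0]
    - [1, 0, -0.002, 0, 0, 0, 0]

```text
time_s: 9.65
ee_pos: [447.1, -208.4, 71.0]
ee_rot: [180.0, -0.0, 90.9]
force: [-1.6, 1.6, 0.3]
gripper_width: 91.1
gripper_force: 1.4
```

Call:
apply_moves:
  increments:
    - [1, 0, -0.002, 0, 0, 0, 0]
    - [1, 0, -0.002, 0, 0, 0, 0]
    - [1, 0, -0.002, 0, 0, 0, 0]
    - [1, 0.0001, -0.002, 0, 0, 0, 0]
    - [1, 0, -0.002, 0, 0, 0, 0]

```text
time_s: 10.07
ee_pos: [447.3, -218.5, 71.0]
ee_rot: [180.0, 0.0, 90.9]
force: [-2.0, 2.3, -0.2]
gripper_width: 91.3
gripper_force: 1.4
```

Call:
apply_moves:
  increments:
    - [1, 0, -0.002, 0, 0, 0, 0]
    - [1, 0, -0.002, 0, 0, 0, 0]
    - [1, 0, -0.002, 0, 0, 0, 0]
    - [1, 0.0001, -0.002, 0, 0, 0, 0]
    - [1, 0, -0.002, 0, 0, 0, 0]

```text
time_s: 10.48
ee_pos: [447.4, -228.4, 71.0]
ee_rot: [180.0, 0.0, 90.9]
force: [-1.0, 2.0, 1.2]
gripper_width: 91.5
gripper_force: 1.4
```

Run:
```python
from h import *
f=cams.grab_frame('top')
m=finder.trace('rack','top')[0]['pixels']
for r in (258,290,305):
    c=np.where(m[r])[0]; print(r,c.min(),c.max(),ray(f,(c.max()+.5,r),10).round(1))
print([b['rect'] for b in finder.boxes_of('tube_a','top')])
s=status.state(); print(s['ee_pos'],s['force'],s['torque'],s['gripper_force'])
```

```text
258 304 336 [ 526.  -338.4   10. ]
290 333 335 [ 459.3 -335.    10. ]
305 327 335 [ 428.6 -334.4   10. ]
[[317.0, 269.7, 15.5, 8.3], [320.9, 257.4, 5.8, 11.7]]
[ 447.43692803 -228.72829715   70.98564739] [-1.56057777  0.8649707  -0.52216866] [ 0.03567063  0.2055419  -0.01640133] 1.135233985260129
```

Call:
apply_moves:
  increments:
    - [1, 0, -0.002, 0, 0, 0, 0]
    - [1, 0, -0.002, 0, 0, 0, 0]
    - [1, 0, -0.002, 0, 0, 0, 0]
    - [1, 0.0001, -0.002, 0, 0, 0, 0]
    - [1, 0, -0.002, 0, 0, 0, 0]

```text
time_s: 11.05
ee_pos: [447.5, -238.4, 71.0]
ee_rot: [180.0, -0.0, 90.9]
force: [-1.4, 2.3, 0.4]
gripper_width: 91.3
gripper_force: 1.4
```

Call:
apply_moves:
  increments:
    - [1, 0, -0.001, 0, 0, 0, 0]
    - [1, 0, -0.001, 0, 0, 0, 0]
    - [1, 0, -0.001, 0, 0, 0, 0]
    - [1, 0.0001, -0.001, 0, 0, 0, 0]
    - [1, 0, -0.001, 0, 0, 0, 0]

```text
time_s: 11.47
ee_pos: [447.6, -243.3, 71.0]
ee_rot: [180.0, -0.0, 90.9]
force: [-1.3, 2.1, -0.0]
gripper_width: 91.1
gripper_force: 1.3
```

Call:
apply_moves:
  increments:
    - [1, 0, -0.001, 0, 0, 0, 0]
    - [1, 0, -0.001, 0, 0, 0, 0]
    - [1, 0, 0, 0, 0, 0, 0]

```text
time_s: 11.72
ee_pos: [447.6, -245.5, 71.0]
ee_rot: [180.0, 0.0, 90.9]
force: [-1.4, 1.3, -0.5]
gripper_width: 91.2
gripper_force: 1.2
```

Call:
apply_moves:
  increments:
    - [1, 0, -0.001, 0, 0, 0, 0]
    - [1, 0, -0.001, 0, 0, 0, 0]
    - [1, 0, 0, 0, 0, 0, 0]

```text
time_s: 11.97
ee_pos: [447.4, -247.1, 71.0]
ee_rot: [-180.0, -0.0, 90.9]
force: [-1.8, 3.7, -0.6]
gripper_width: 91.2
gripper_force: 2.2
```

Run:
```python
from h import *
f=cams.grab_frame('top')
m=finder.trace('rack','top')[0]['pixels']
for r in (255,258,262,290,305):
    c=np.where(m[r])[0]; print(r,c.min(),c.max(),ray(f,(c.max()+.5,r),10).round(1)) if len(c) else 0
s=status.state(); print(s['ee_pos'],s['force'],s['torque'],s['gripper_force'])
```

```text
255 315 343 [ 532.3 -353.3   10. ]
258 315 343 [ 526.  -353.1   10. ]
262 315 343 [ 517.6 -353.    10. ]
305 339 344 [ 428.6 -353.    10. ]
[ 447.40002938 -247.13320084   70.96897956] [-1.75753282  3.00066831  0.93222775] [0.42446373 0.13903249 0.13668117] 2.131850905716419
```

Call:
apply_moves:
  increments:
    - [1, 0, -0.001, 0, 0, 0, 0]
    - [1, 0, 0, 0, 0, 0, 0]
    - [1, 0, 0, 0, 0, 0, 0]

```text
time_s: 12.32
ee_pos: [447.1, -247.5, 70.9]
ee_rot: [-179.9, -0.1, 90.9]
force: [-2.5, 5.0, 2.1]
gripper_width: 91.3
gripper_force: 3.1
```

Call:
apply_moves:
  increments:
    - [1, 0, -0.001, 0, 0, 0, 0]
    - [1, 0, 0, 0, 0, 0, 0]
    - [1, 0, 0, 0, 0, 0, 0]

```text
time_s: 12.57
ee_pos: [446.6, -247.9, 70.9]
ee_rot: [-179.9, -0.1, 90.9]
force: [-2.7, 7.2, 3.3]
gripper_width: 90.8
gripper_force: 4.0
```

Run:
```python
from h import *
f=cams.grab_frame('top')
m=finder.trace('rack','top')[0]['pixels']
for r in (255,258,262,290,305):
    c=np.where(m[r])[0]; print(r,c.min(),c.max(),ray(f,(c.max()+.5,r),10).round(1)) if len(c) else 0
s=status.state(); print(s['ee_pos'],s['force'],s['torque'],s['gripper_force'])
```

```text
255 315 344 [ 532.3 -355.4   10. ]
258 315 344 [ 526.  -355.2   10. ]
262 315 344 [ 517.6 -355.1   10. ]
305 339 344 [ 428.6 -353.    10. ]
[ 446.63375479 -247.94935425   70.89248258] [-3.62101715  6.73799592  3.10106984] [1.08913628 0.21665422 0.26499506] 4.0074788220226765
```

Call:
apply_moves:
  increments:
    - [1, 0, 0.002, 0, 0, 0, 0]
    - [1, 0, 0.002, 0, 0, 0, 0]
    - [1, 0, 0.002, 0, 0, 0, 0]
    - [1, 0, 0.004, 0, 0, 0, 0]
    - [1, 0, 0, 0, 0, 0, 0]

```text
time_s: 13.08
ee_pos: [447.7, -239.0, 71.0]
ee_rot: [180.0, 0.0, 90.9]
force: [-2.2, 0.0, -0.6]
gripper_width: 91.3
gripper_force: 0.9
```

Run:
```python
from h import *
f=cams.grab_frame('top')
a=f['color'][235:335,270:400,::-1]
m=finder.trace('rack','top')[0]['pixels']
for r in (255,258,262,290,305):
    c=np.where(m[r])[0]; print(r,c.min(),c.max(),ray(f,(c.max()+.5,r),10).round(1)) if len(c) else 0
g=cams.grab_frame('scene')['color'][180:300,265:395,::-1]
cv2.imwrite('pics/c8.png',np.vstack([cv2.resize(i,(520,280 if k==0 else 320),interpolation=cv2.INTER_CUBIC) for k,i in enumerate((a[:70*100//70],g))]))
s=status.state(); print(s['ee_pos'],s['force'],s['torque'],s['gripper_force'])
```

```text
255 310 344 [ 532.3 -355.4   10. ]
258 310 344 [ 526.  -355.2   10. ]
262 310 344 [ 517.6 -355.1   10. ]
290 338 344 [ 459.3 -353.7   10. ]
305 331 344 [ 428.6 -353.    10. ]
[ 447.54649434 -239.03582729   70.95715709] [-1.22846512  0.04173877  0.58464698] [0.06107812 0.29148273 0.03396491] 0.9617297351360321
```

View pics/c8.png

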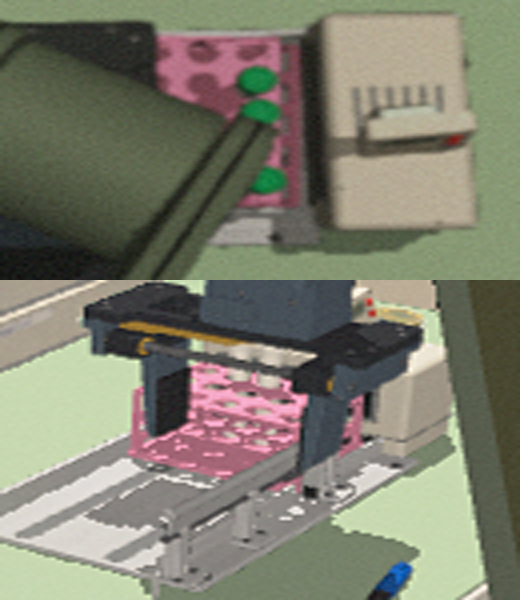

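The rack is seated at the buffer with the tubes standing, and the gate is still held. Releasing outward, then up.

Call:
apply_moves:
  increments:
    - [1, -0.004, 0, 0, 0, 0, 0]
    - [1, -0.004, 0, 0, 0, 0, 0]
    - [1, -0.004, 0, 0, 0, 0, 0]
    - [1, -0.004, 0, 0, 0, 0, 0]
    - [1, -0.004, 0, 0, 0, 0, 0]

```text
time_s: 13.65
ee_pos: [427.5, -239.4, 71.1]
ee_rot: [179.9, 0.0, 90.9]
force: [0.8, 0.3, -0.6]
gripper_width: 91.1
gripper_force: 0.0
```

Call:
apply_moves:
  increments:
    - [1, 0, 0, 0, 0, 0, 0]
    - [1, 0, 0, 0.02, 0, 0, 0]
    - [1, 0, 0, 0.03, 0, 0, 0]
    - [1, 0, 0.03, 0.03, 0, 0, 0]
    - [1, 0, 0.04, 0.02, 0, 0, 0]

```text
time_s: 14.07
ee_pos: [429.3, -174.0, 171.8]
ee_rot: [179.7, 0.1, 90.7]
force: [1.2, 0.8, -0.1]
gripper_width: 91.2
gripper_force: 0.0
```

Call:
apply_moves:
  increments:
    - [1, 0, 0.04, 0, 0, 0, 0]
    - [1, 0, 0.04, 0, 0, 0, 0]
    - [1, 0, 0.04, 0, 0, 0, 0]
    - [1, 0, 0.04, 0, 0, 0, 0]
    - [1, 0, 0, 0, 0, 0, 0]

```text
time_s: 14.48
ee_pos: [427.2, -6.8, 169.4]
ee_rot: [179.9, -0.2, 91.3]
force: [-0.1, -0.9, 0.1]
gripper_width: 91.0
gripper_force: 0.0
```

Run:
```python
from h import *
f=cams.grab_frame('top'); save(f,'t9.png')
m=finder.trace('rack','top')[0]['pixels']
for r in (255,262,275,285,300,305):
    c=np.where(m[r])[0]; print(r,c.min(),c.max(),ray(f,(c.min()-.5,r),72)[1].round(1),ray(f,(c.max()+.5,r),10)[1].round(1)) if len(c) else 0
for q in ('gate','rack','tube_a'): print(q,[(b['rect'],b['score']) for b in finder.boxes_of(q,'top')])
for r in (258,300,):print(f['color'][r,296:350].astype(int).tolist()[::1])
s=status.state(); print(s['ee_pos'],s['force'])
```

```text
255 301 344 -261.4 -355.4
262 300 344 -259.3 -355.1
275 301 344 -261.1 -354.4
285 300 344 -259.0 -354.0
300 300 344 -258.8 -353.3
305 300 344 -258.8 -353.0
gate [([214.5, 304.8, 92.2, 21.3], 0.96), ([298.4, 247.3, 43.9, 65.9], 0.73)]
rack [([298.4, 248.7, 44.3, 63.1], 0.56)]
tube_a [([328.6, 256.9, 10.0, 15.4], 0.61), ([332.0, 269.9, 9.8, 13.3], 0.48), ([327.5, 290.9, 14.4, 14.7], 0.47), ([208.6, 115.9, 24.3, 36.3], 0.42)]
[[106, 104, 100], [105, 101, 96], [102, 101, 93], [112, 92, 94], [130, 98, 101], [143, 113, 114], [172, 110, 131], [187, 118, 138], [190, 119, 142], [189, 118, 137], [188, 120, 143], [191, 120, 143], [184, 115, 135], [187, 119, 140], [185, 119, 138], [189, 121, 145], [189, 115, 137], [186, 117, 140], [188, 114, 136], [189, 117, 140], [188, 116, 141], [188, 117, 140], [193, 120, 143], [187, 119, 135], [182, 110, 135], [187, 116, 136], [190, 117, 141], [194, 125, 146], [193, 122, 144], [186, 120, 139], [191, 121, 143], [186, 115, 135], [195, 124, 148], [196, 125, 149], [189, 120, 139], [175, 111, 129], [163, 115, 124], [121, 104, 98], [93, 106, 86], [113, 115, 96], [
[... 412 characters left out ...]
87], [127, 75, 88], [123, 73, 84], [137, 83, 95], [170, 104, 125], [186, 115, 135], [182, 112, 137], [177, 106, 129], [146, 83, 99], [127, 73, 81], [123, 72, 83], [128, 70, 86], [126, 73, 83], [130, 73, 88], [125, 76, 87], [127, 72, 86], [140, 80, 97], [160, 96, 112], [143, 86, 100], [118, 74, 83], [90, 64, 64], [54, 59, 51], [31, 71, 42], [23, 104, 51], [30, 131, 70], [30, 134, 71], [32, 132, 74], [33, 136, 74], [28, 132, 71], [22, 127, 68], [30, 126, 67], [41, 113, 67], [70, 90, 74], [103, 93, 87], [109, 70, 78], [126, 75, 85], [126, 81, 88], [108, 91, 86], [92, 83, 80], [55, 50, 47], [36, 35, 33], [30, 32, 25]]
[427.7749112  -13.51240502 169.10346426] [-0.22865692  0.11315383  0.13365737]
```

The gate has sprung shut, but the rack looks yawed by up to ~2°. There is time, so I'll square it with a gentle push by both fingers on the top bar, tips above the shut gate arm.

Call:
apply_moves:
  increments:
    - [1, 0.02, -0.034, 0, 0, 0, 0]
    - [1, 0.02, -0.034, 0, 0, 0, 0]
    - [1, 0.014, -0.034, 0, 0, 0, 0]
    - [1, 0, -0.034, 0, 0, 0, 0]
    - [1, 0, -0.034, 0, 0, 0, 0]

```text
time_s: 15.15
ee_pos: [481.6, -186.2, 168.8]
ee_rot: [180.0, 0.0, 90.7]
force: [-0.3, 0.3, -0.0]
gripper_width: 91.2
gripper_force: 0.0
```

Call:
apply_moves:
  increments:
    - [1, 0, -0.034, 0, 0, 0, 0]
    - [1, 0, 0, 0, 0, 0, 0]
    - [1, 0, 0, 0, 0, 0, 0]

```text
time_s: 15.4
ee_pos: [480.8, -219.5, 168.6]
ee_rot: [-180.0, -0.0, 90.5]
force: [0.2, 0.1, -1.0]
gripper_width: 91.6
gripper_force: 0.0
```

Call:
apply_moves:
  increments:
    - [1, 0.001, 0, -0.03, 0, 0, 0.4]
    - [1, 0, 0, -0.03, 0, 0, 0]
    - [1, 0, 0, -0.025, 0, 0, 0]
    - [1, 0, 0, -0.01, 0, 0, 0]
    - [1, 0, 0, 0, 0, 0, 0]

```text
time_s: 15.82
ee_pos: [480.7, -215.4, 71.9]
ee_rot: [-179.7, -0.2, 91.3]
force: [-0.5, 0.4, -0.5]
gripper_width: 91.4
gripper_force: 0.0
```

Call:
apply_moves:
  increments:
    - [1, 0, -0.004, 0, 0, 0, 0]
    - [1, 0, -0.004, 0, 0, 0, 0]
    - [1, 0, -0.004, 0, 0, 0, 0]
    - [1, 0, -0.004, 0, 0, 0, 0]
    - [1, 0, -0.003, 0, 0, 0, 0]

```text
time_s: 16.23
ee_pos: [483.2, -236.4, 75.1]
ee_rot: [179.9, 0.1, 91.3]
force: [-0.3, -0.9, -0.3]
gripper_width: 90.9
gripper_force: 0.0
```

Call:
apply_moves:
  increments:
    - [1, 0, -0.002, 0, 0, 0, 0]
    - [1, 0, -0.001, 0, 0, 0, 0]
    - [1, 0, -0.001, 0, 0, 0, 0]
    - [1, 0, -0.001, 0, 0, 0, 0]
    - [1, 0, -0.001, 0, 0, 0, 0]

```text
time_s: 16.65
ee_pos: [482.5, -241.5, 74.0]
ee_rot: [-180.0, -0.0, 91.3]
force: [-0.3, 0.1, 0.0]
gripper_width: 91.5
gripper_force: 0.0
```

Call:
apply_moves:
  increments:
    - [1, 0, -0.001, 0, 0, 0, 0]
    - [1, 0, -0.001, 0, 0, 0, 0]
    - [1, 0, 0, 0, 0, 0, 0]

```text
time_s: 16.9
ee_pos: [482.5, -243.5, 74.0]
ee_rot: [-180.0, -0.0, 91.3]
force: [0.1, 0.3, 0.3]
gripper_width: 91.3
gripper_force: 0.0
```

Call:
apply_moves:
  increments:
    - [1, 0, -0.001, 0, 0, 0, -0.4]
    - [1, 0, -0.001, 0, 0, 0, 0]
    - [1, 0, 0, 0, 0, 0, 0]

```text
time_s: 17.15
ee_pos: [482.4, -245.5, 74.0]
ee_rot: [-180.0, -0.0, 90.9]
force: [-0.8, 0.7, 0.3]
gripper_width: 91.2
gripper_force: 0.2
```

Call:
apply_moves:
  increments:
    - [1, 0, -0.001, 0, 0, 0, 0]
    - [1, 0, 0, 0, 0, 0, 0]
    - [1, 0, 0, 0, 0, 0, 0]

```text
time_s: 17.4
ee_pos: [482.5, -246.5, 74.0]
ee_rot: [-180.0, -0.0, 90.9]
force: [-0.3, 1.8, -0.6]
gripper_width: 91.1
gripper_force: 0.2
```

Call:
apply_moves:
  increments:
    - [1, 0, -0.001, 0, 0, 0, 0]
    - [1, 0, 0, 0, 0, 0, 0]
    - [1, 0, 0, 0, 0, 0, 0]

```text
time_s: 17.65
ee_pos: [482.3, -247.3, 74.0]
ee_rot: [-180.0, -0.0, 90.9]
force: [0.0, 2.6, 0.6]
gripper_width: 90.9
gripper_force: 1.1
```

Call:
apply_moves:
  increments:
    - [1, 0, -0.001, 0, 0, 0, 0]
    - [1, 0, 0, 0, 0, 0, 0]
    - [1, 0, 0, 0, 0, 0, 0]

```text
time_s: 17.9
ee_pos: [482.0, -248.1, 74.0]
ee_rot: [-179.9, -0.1, 90.9]
force: [-2.7, 3.2, 1.2]
gripper_width: 91.2
gripper_force: 2.1
```

Run:
```python
from h import *
s=status.state(); print(s['ee_pos'],s['force'],s['torque'])
f=cams.grab_frame('top')
m=finder.trace('rack','top')[0]['pixels']
for r in (252,258,285,305):
    c=np.where(m[r])[0]; print(r,c.max(),f['color'][r,340:352,0].tolist()) if len(c) else 0
```

```text
[ 482.01495719 -248.09380882   73.96005024] [-2.72709164  3.16397901  1.16178542] [ 0.48804512  0.27124884 -0.06744703]
285 346 [178, 137, 126, 122, 129, 104, 70, 37, 32, 35, 48, 68]
305 346 [187, 167, 117, 105, 117, 120, 111, 52, 29, 42, 39, 46]
```

The -y side has moved up about 2 px and it's firm against the buffer. Retreating.

Call:
apply_moves:
  increments:
    - [1, 0, 0.002, 0, 0, 0, 0]
    - [1, 0, 0.002, 0, 0, 0, 0]
    - [1, 0, 0.006, 0, 0, 0, 0]
    - [1, 0, 0.012, 0, 0, 0, 0]
    - [1, 0, 0, 0.02, 0, 0, 0]

```text
time_s: 18.42
ee_pos: [480.2, -223.4, 91.2]
ee_rot: [-179.6, -0.2, 90.9]
force: [-0.3, 0.6, -0.0]
gripper_width: 91.0
gripper_force: 0.0
```

Call:
apply_moves:
  increments:
    - [1, 0, 0, 0.03, 0, 0, 0]
    - [1, 0, 0, 0.03, 0, 0, 0]
    - [1, 0, 0.03, 0.02, 0, 0, 0]
    - [1, 0, 0.04, 0, 0, 0, 0]
    - [1, 0, 0.04, 0, 0, 0, 0]

```text
time_s: 18.83
ee_pos: [483.6, -115.3, 175.8]
ee_rot: [179.7, 0.1, 90.8]
force: [0.9, 0.4, 0.2]
gripper_width: 91.3
gripper_force: 0.0
```

Call:
apply_moves:
  increments:
    - [1, 0, 0.04, 0, 0, 0, 0]
    - [1, 0, 0.04, 0, 0, 0, 0]
    - [1, 0, 0.03, 0, 0, 0, 0]
    - [1, 0, 0, 0, 0, 0, 0]
    - [1, 0, 0, 0, 0, 0, 0]

```text
time_s: 19.25
ee_pos: [482.4, -4.7, 174.3]
ee_rot: [180.0, 0.0, 91.1]
force: [0.2, -0.3, 0.1]
gripper_width: 91.6
gripper_force: 0.0
```

Run:
```python
from h import *
f=cams.grab_frame('top'); save(f,'t10.png')
m=finder.trace('rack','top')[0]['pixels']
for r in (255,262,275,285,300,305):
    c=np.where(m[r])[0]; print(r,c.min(),c.max(),ray(f,(c.min()-.5,r),72)[1].round(1),ray(f,(c.max()+.5,r),10)[1].round(1)) if len(c) else 0
for q in ('gate','tube_a','media_bottle','agar_bottle','timer'): print(q,[(b['rect'],b['score']) for b in finder.boxes_of(q,'top')][:3])
a=cv2.imread('pics/top1.png').astype(int); d=np.abs(a-cv2.imread('pics/t10.png'))[300:328,205:320].sum(2); print('gate region diff',(d>90).sum(), np.argwhere(d>90)[:40].tolist())
s=status.state(); print(s['ee_pos'],s['force'])
```

```text
255 301 344 -261.4 -355.4
262 300 345 -259.3 -357.2
275 300 345 -259.1 -356.5
285 301 345 -261.0 -356.0
300 301 346 -260.8 -357.4
305 300 346 -258.8 -357.2
gate [([213.5, 305.1, 93.6, 22.8], 0.83), ([328.1, 296.7, 15.3, 6.0], 0.26)]
tube_a [([328.1, 294.2, 16.5, 11.8], 0.66), ([330.0, 270.9, 12.1, 9.7], 0.65), ([330.6, 256.0, 8.1, 14.6], 0.64)]
media_bottle []
agar_bottle [([248.3, 148.9, 27.8, 34.5], 0.9), ([217.1, 304.4, 89.0, 24.2], 0.55)]
timer [([356.7, 272.3, 34.0, 16.9], 0.81)]
gate region diff 791 [[0, 32], [0, 33], [0, 34], [0, 35], [0, 37], [0, 39], [0, 40], [0, 41], [0, 42], [0, 43], [0, 44], [0, 45], [0, 46], [0, 47], [0, 48], [0, 49], [0, 52], [0, 53], [0, 54], [0, 55], [0, 56], [0, 57], [0, 58], [0, 59], [0, 60], [0, 61], [0, 62], [0, 63], [0, 64], [0, 65], [0, 66], [0, 67], [0, 68], [0, 69], [0, 70], [0, 71], [0, 72], [0, 73], [0, 74], [0, 75]]
[482.62914528  -7.49070485 173.99905183] [0.20782883 0.41914802 0.2277932 ]
```

```bash
python3 -c "
from h import *
a=cv2.imread('pics/top1.png').astype(int); d=np.abs(a-cv2.imread('pics/t10.png'))[317:330,215:305].sum(2); print((d>90).sum())
print(env.job_done())"
```

```text
0
the job is handed in; nothing more can be done
None
```

I loaded the rack and handed the job in, but got no verdict back. In the final top picture the rack is square at the buffer to within about 2 mm, the gate rail is back in its shut position, and the three tubes are in the rack. On the way in there was one brief jam of about 64 N on the tool, and after the gate shut I gave the rack a second, squaring push with both fingers.

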